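# Fit the pivot pin of a car-seat linkage

### The job

Draw the new pivot pin out of the drilled timber block and thread it down through the eye of the upper link, the eye of the lower link and the pivot boss of the seat frame, until its collar lies on the upper link, then let go. The two stiff links have swung out of line with the boss, so feel for each eye in turn and carry the links across with the pin; it should go in gently, never rammed or forced. Leave the punches and everything else on the bench where they are.

Things in the scene. Friction and masses are not known exactly. Their poses are not given: they have to be found in the camera images.
- pin: Greased steel pivot pin, about 110 g, standing nose down in one of the block's three holes (varies), known by its thick head. Origin: centre of the nose's end, 20 mm above the bench at the start. Along its z: nose 8 mm across growing to 12 over 6 mm; 12 mm shank to 50 mm; collar 24 mm across, 50 to 54 mm; round head 18 mm across, 54 to 83.5 mm, by which it is held.
- pin_tip (a point): The centre of the nose's end of the pin (the pin's origin).
- pin_collar (a point): On the pin's axis, at the underside of its collar, 50 mm above the nose's end. At the start the collar lies on the block's top.
- frame: Side plate of a car-seat frame, grey steel, fixed on two timber bearers, two dark flat links one above the other along its middle. Origin: on the axis of the boss at bench level; z up, y along the plate from the boss to the far end, x across it. Plate 84 mm wide, y = -42 to 314 mm, top 46 mm above the bench, flanges to 60 mm, cross-tube stub at the far end to 80 mm, rivet to 91 mm.
- boss (a point): Centre of the top of the boss's hole, 62 mm above the bench: a steel tube 36 mm across on the plate, upright 14 mm hole, open below at 40 mm with nothing under it. Pin, links and boss are greased (friction about 0.25).
- upper_rivet (a point): Stiff rivet of the upper link, at frame y = 200 mm, height of the link's top, 86 mm above the bench. The link is 6 mm thick, 28 mm wide. Its free end is an eye 39 mm across with a 14 mm hole, 200 mm from the rivet: it belongs over the boss but starts up to 9.5 mm to either side (frame x; stops at 10 mm). About 2 N at the eye swings it; it stays where left; rigid up and down.
- lower_rivet (a point): Stiff rivet of the lower link, at frame y = 140 mm, height of that link's top, 72 mm above the bench. A shorter link of the same make under the upper one, 6 mm thick, its 39 mm eye with a 14 mm hole 140 mm from the rivet: it too belongs over the boss and starts up to 9.5 mm to either side, independently of the upper link (stops at 10 mm). About 2 N at the eye swings it.
- block: Timber block 60 x 190 mm, 70 mm high, fixed, with three upright 15 mm holes in a row along its y axis at y = -60, 0 and 60 mm. Origin: centre of its underside.
- punch_a: Leather punch standing in another hole of the block; slim dark striking shaft 11 mm across rising to 44 mm above the block. Origin: lower end of its shank, 24 mm above the bench. To be left alone.
- punch_b: A like punch, rising to 40 mm above the block. To be left alone.
- weight_a: Round steel trimming weight, 52 mm across, 45 mm high, with a wire loop on top to 83 mm, 0.7 kg. Origin: centre of its underside. To be left alone.
- weight_b: Larger trimming weight, 60 mm across, 50 mm high, loop to 88 mm. Origin: centre of its underside. To be left alone.
- glue_tin: Red glue tin, 84 mm across, 101 mm high. Origin: centre of its underside. To be left alone.
- hammer: Hammer lying on the bench, 260 mm long along its x, head at +x. Origin: middle of its length at bench level. To be left alone.
- wrench: Steel spanner lying flat, 180 mm long along its x. Origin: middle of its length at bench level. To be left alone.
Mind the look-alikes: they are no part of the job. What is shaped like the pin but yellow is not meant.

How it is judged:
By the outcome, as a careful person would: the job done as asked, in the order asked, and still so for the second after the job is handed in, with the robot touching nothing.
It also fails if it takes over 72 s, if anything falls off the work surface, if the arm or the gripper's body presses on something with over 40 N, if the wrist force passes 120 N, or if a joint passes its speed limit or range.

### The arm

A 7-joint arm with a two-finger parallel gripper is mounted at the origin on the work surface. World frame = base frame: x ahead of the robot, y to its left, z up, the work surface at z = 0. Lengths are in m, angles in degrees, forces in N, time in s.
With the tool pointing down it reaches from about 0.4 to 0.85 m from the base axis. Payload 10.4 kg.
Tool frame: the origin (TCP) lies at the very end of the fingers, on their centre line; the grasp point (between the pads) lies arm.hold_point_z behind it (arm.hold_point_z is the distance from the TCP to the grasp point, in m); z points along the fingers, y is the direction in which the jaws open and shut (so a half turn about z gives the same grasp; the last joint's range is limited). The gripper opens to 87 mm and grips with 3 to 60 N. Pads are 19 mm wide; open, the fingers measure 117 mm over their backs; the gripper's body (75 mm by 190 mm) begins 51 mm behind the grasp point.
Start: joints at [67.689, 19.034, -3.707, 83.658, 1.238, 77.344, -5.071], TCP at [0.224, -0.583, 0.223] pointing down, gripper open.
Joint ranges: [-148.97, 148.97], [-28.65, 121.19], [-84.17, 76.75], [9.2, 138.47], [-72.65, 252.65], [3.7, 117.97], [-149.18, 149.18]. Speed limits (degrees/s): [127.2, 127.2, 159.86, 159.86, 180, 180, 180].

### API

Orientations are given as a 3x3 rotation matrix whose columns are the frame's x, y, z axes.
In Python, from workcell import arm gives the robot as it stands.
- The arm moves only by the shell command python3 -m jog 'ROWS' [FORCE]. ROWS is JSON, one flat list of numbers, 7 for each row, row after row: the shift along the world's x, y, z normalised to -1 to 1, where 1 is 0.6 m, then the turn, a rotation vector about the world's x, y, z normalised to -1 to 1, where 1 is 180 degrees, then the opening, from 0 (shut) to 1 (fully open). In form: [tx, ty, tz, wx, wy, wz, grip, tx, ty, tz, wx, wy, wz, grip, ...]. A call has 1 to 20 rows; each row is the pose to reach, as a shift and turn from the pose measured when the call began, turning the shorter way round; what a row does not reach only later rows make up. A row lasts 1/12 s, in which the tool goes at most 41.7 mm and 7.16 degrees, less where a joint would pass 70% of its speed; a pose out of reach is approached as far as the arm can. A call with a number of a shift or a turn outside -1 to 1 is refused whole. A call with a gripper value outside its range is refused whole. The fingers move at their own pace and stop on an object; FORCE is the grip in N (left out, the last holds). Time passes only in rows, so rows that repeat a pose let the fingers close. It gives the time, the measured TCP pose, the force and the opening at its end, in the units of the state.
- arm.get_obs(): the state, without advancing time (a new reading comes with each control period).
- arm.get_image(name): name is "scene" or "top" or "wrist"; returns (picture, depth): 480x640x3 uint8, blue, green, red; 480x640 float32, m along the optical axis (not along the pixel's ray), 0 where there is no reading.
- arm.get_calibration(name): a dict with "intrinsics" (3x3 intrinsics, pixels), "k1" (the pictures are not rectified: a ray, as slopes to the right and down, at radius r is drawn at 1 + k1 r^2 times it, then the intrinsics apply), "extrinsics" (4x4, takes a point from world to camera coordinates); the wrist camera has in their place "tool_from_camera" (4x4, takes a point from camera to tool coordinates, whose origin is the TCP and whose axes are the flange's). Camera axes: x right, y up, looking along -z (the intrinsics and any distortion apply to the point x, -y, -z); pixel columns grow to the right and rows downward; lengths in m; the calibration is good to about 2 mm. A picture is of the moment at which its call begins: read the wrist's pose just before it. get_calibration takes no time and is no camera call.
- arm.job_done(): hands the job in, once; it reports no verdict.
The state is a dict: "clock": time; "joints": joint angles; "qvel": joint speeds; "effort": joint torques, N m; "eef_pos": TCP position; "tcp_rot": TCP orientation; "wrist_force": force on the tool from outside, world axes, zero at the start; "wrist_torque": the same for the moment, N m; "opening": finger opening in m.
Only numpy, scipy, OpenCV 4.12 (cv2) and the standard library are available. Lean on these libraries where they do the work, as an engineer would, in place of code of your own. Each camera call takes 0.05 s, during which the arm holds its last target. There are 200 camera calls.

## Working session

There is one attempt and no reset: what is moved stays moved. The work goes in short steps, Python scripts to look and compute and a shell command to move; the robot and the scene stay as the last step left them, time stands still between calls to the robot, and variables do not carry over. Pictures are saved under pics/ and viewed, on a budget of 10 in all, crops included, one or two more only if the job needs it, and the job is handed in when it is done.

```bash
mkdir -p pics
cat > h.py <<'E'
import numpy as np, cv2
from workcell import arm
def grab(n):
    o=arm.get_obs(); im,d=arm.get_image(n); c=arm.get_calibration(n)
    if 'extrinsics' in c: T=np.linalg.inv(np.array(c['extrinsics']))
    else:
        W=np.eye(4); W[:3,:3]=np.array(o['tcp_rot']); W[:3,3]=o['eef_pos']; T=W@np.array(c['tool_from_camera'])
    return im,d,np.array(c['intrinsics']),c['k1'],T
def ray(uv,K,k1,T):
    p=np.array([(uv[0]-K[0,2])/K[0,0],(uv[1]-K[1,2])/K[1,1]]); s=p.copy()
    for _ in range(20): s=p/(1+k1*(s@s))
    return T[:3,3],T[:3,:3]@np.array([s[0],-s[1],-1.])
def onplane(uv,z,K,k1,T):
    o,d=ray(uv,K,k1,T); return o+d*(z-o[2])/d[2]
def bydepth(uv,dep,K,k1,T):
    o,d=ray(uv,K,k1,T); return o+d*dep
def proj(P,K,k1,T):
    c=np.linalg.inv(T)@np.append(P,1); s=np.array([c[0],-c[1]])/-c[2]; s=s*(1+k1*(s@s)); return K[0,0]*s[0]+K[0,2],K[1,1]*s[1]+K[1,2]
E
python3 - <<'E'
from h import *
print(arm.get_obs()['clock'],arm.hold_point_z,np.round(arm.get_obs()['tcp_rot'],3),arm.get_obs()['opening'])
for n in ('top','scene'):
    im,d,K,k1,T=grab(n); cv2.imwrite(f'pics/{n}0.png',im); np.savez(f'{n}0.npz',im=im,d=d,K=K,k1=k1,T=T); print(n,T[:3,3],-T[:3,2],K[0,0])
E
```

```text
0.0 0.0187 [[ 0.933  0.359 -0.001]
 [ 0.359 -0.933  0.001]
 [-0.    -0.001 -1.   ]] 0.08705751752388591
top [ 0.53898628 -0.05717197  0.86316832] [ 0.0576889  -0.00216919 -0.99833225] 444.48417733828177
scene [ 1.00213968 -0.49561819  0.64735427] [-0.50054231  0.54753914 -0.67056565] 490.09383862240696
```

View pics/top0.png

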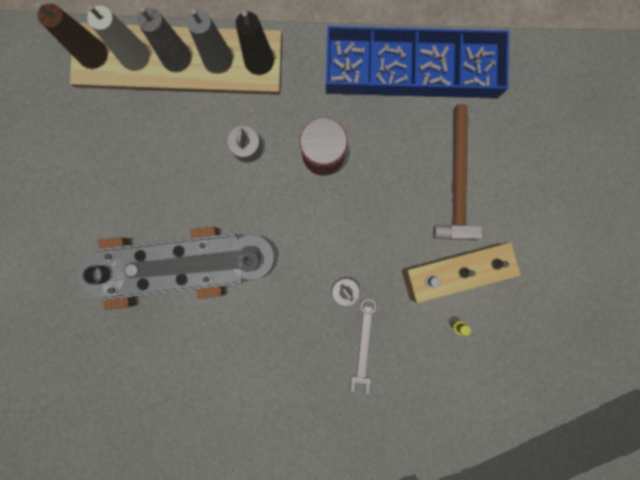

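View pics/scene0.png

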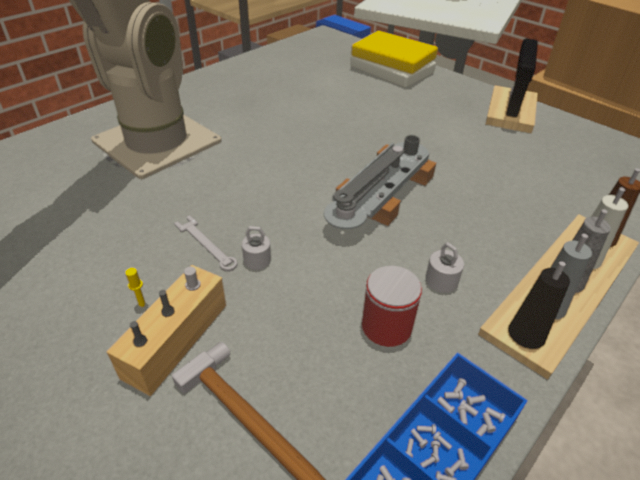

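The top view shows the grey thick-headed pin at (433,282). It could be confused with the punches at (464,272) and (497,264), or the yellow look-alike at (461,328). The boss and eyes are at about (250,258), with the upper rivet at about (131,270). I choose the grey head and will check it in a crop.

Run:
```python
from h import *
t=np.load('top0.npz'); im=t['im'];A=(t['K'],float(t['k1']),t['T'])
# pin head
sub=im[270:292,422:446]; hsv=cv2.cvtColor(im,cv2.COLOR_BGR2HSV)
m=((hsv[...,1]<50)&(hsv[...,2]>110)).astype(np.uint8); mm=np.zeros_like(m); mm[268:294,420:448]=m[268:294,420:448]
n,l,s,c=cv2.connectedComponentsWithStats(mm); i=1+np.argmax(s[1:,4]); print('pin px',s[i],c[i],onplane(c[i],.1035,*A))
for nme,uv,z in [('p1',(462,272),.11),('p2',(494,264),.11),('yellow',(461,328),.08),('uprivet',(131,270),.091),('eye',(250,258),.086)]:
    print(nme,onplane(uv,z,*A), t['d'][uv[1],uv[0]])
# block top by wood colour
m=((hsv[...,0]>12)&(hsv[...,0]<28)&(hsv[...,1]>80)).astype(np.uint8); m[:, :380]=0; m[:235]=0; m[310:]=0
cs,_=cv2.findContours(m,cv2.RETR_EXTERNAL,cv2.CHAIN_APPROX_NONE); k=max(cs,key=cv2.contourArea)
for q in cv2.boxPoints(cv2.minAreaRect(k)): print('blk',q,onplane(q,.07,*A))
# frame-plate area by depth
a=cv2.resize(im[225:315,75:285],None,fx=3.5,fy=3.5,interpolation=cv2.INTER_CUBIC)
b=cv2.resize(im[235:345,395:525],None,fx=2.2,fy=2.2,interpolation=cv2.INTER_CUBIC)
o=np.zeros((600,735,3),np.uint8); o[:315,:735]=a; o[330:330+b.shape[0],:b.shape[1]]=b
s=np.load('scene0.npz')['im'][125:235,315:440]; s=cv2.resize(s,None,fx=2.4,fy=2.4); o[330:594,300:600]=s
cv2.imwrite('pics/crop1.png',o)
```

```text
pin px [425 276  16  12 127] [433.15748031 281.71653543] [ 0.51437635 -0.24567822  0.1035    ]
p1 [ 0.53242976 -0.29235808  0.11      ] 0.7771105
p2 [ 0.54757659 -0.34597429  0.11      ] 0.78247213
yellow [ 0.43492745 -0.30097507  0.08      ] 0.77256817
uprivet [0.51871958 0.27262624 0.091     ] 0.7712246
eye [0.54539275 0.07012286 0.086     ] 0.86225784
blk [402.2748  269.50516] [ 0.53323488 -0.19881452  0.07      ]
blk [510.55667 240.74277] [ 0.59032812 -0.39031279  0.07      ]
blk [519.551   274.60367] [ 0.53066499 -0.40644785  0.07      ]
blk [411.26913 303.36606] [ 0.47392198 -0.2158604   0.07      ]
```

View pics/crop1.png

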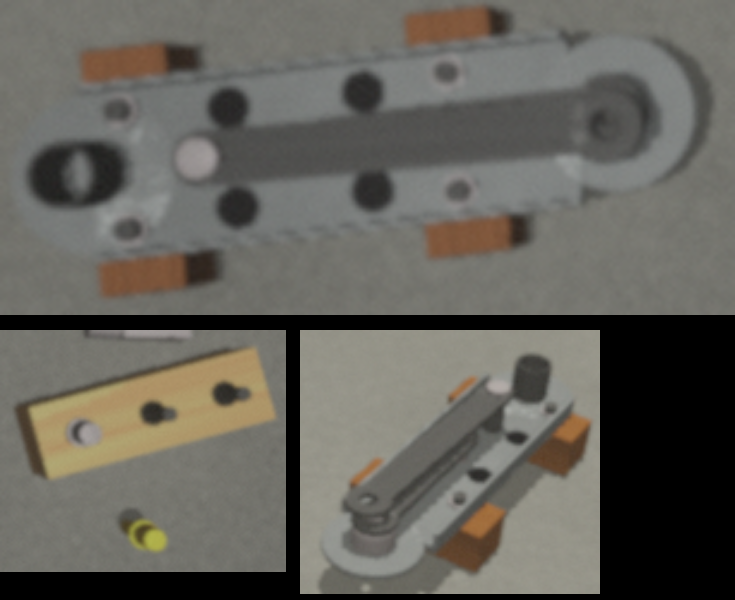

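The crop confirms the pin as the grey thick head in the block's end hole. It measures (0.514,-0.246), which matches block geometry (0.515,-0.2455). The links are dark, with the upper eye near full-picture (248,260). Next I'll look at the frame from above with the wrist camera.

```bash
python3 -c "
from h import *
print(np.round(arm.get_calibration('wrist')['tool_from_camera'],3),arm.get_calibration('wrist')['intrinsics'])"
python3 -m jog '[0.49,0.562,0.2,0,0,0.4756,1, 0.49,0.562,0.2,0,0,0.4756,1, 0.49,0.562,0.2,0,0,0.4756,1, 0.49,0.562,0.2,0,0,0.4756,1, 0.49,0.562,0.2,0,0,0.4756,1, 0.49,0.562,0.2,0,0,0.4756,1, 0.49,0.562,0.2,0,0,0.4756,1, 0.5,1,0.2,0,0,0.45,1, 0.5,1,0.2,0,0,0.45,1, 0.5,1,0.2,0,0,0.45,1, 0.5,1,0.2,0,0,0.45,1, 0.5,1,0.2,0,0,0.45,1, 0.5,1,0.2,0,0,0.45,1, 0.5,1,0.2,0,0,0.45,1, 0.5,1,0.2,0,0,0.45,1, 0.5,1,0.2,0,0,0.45,1, 0.5,1,0.2,0,0,0.45,1, 0.5,1,0.2,0,0,0.45,1]'
```

```text
[[ 0.001  0.964  0.266  0.073]
 [ 1.    -0.    -0.     0.001]
 [-0.     0.266 -0.964 -0.163]
 [ 0.     0.     0.     1.   ]] [[337.24333553   0.         322.99372814]
 [  0.         337.24333553 238.3284175 ]
 [  0.           0.           1.        ]]
clock: 1.6
eef_pos: [0.5244, 0.0246, 0.3424]
tcp_rot: [[-0.217, 0.976, -0.0], [0.976, 0.217, 0.002], [0.002, 0.0, -1.0]]
wrist_force: [0.3, 1.0, -0.4]
opening: 0.0871
```

Run:
```python
from h import *
im,d,K,k1,T=grab('wrist'); cv2.imwrite('pics/w1.png',im); np.savez('w1.npz',im=im,d=d,K=K,k1=k1,T=T); print(T[:3,3])
for P in [(.545,.07,.086),(.5187,.2726,.091)]: print(proj(P,K,k1,T))
```

```text
[0.50837288 0.09455973 0.50535047]
(np.float64(347.1514530880565), np.float64(172.73074619821563))
(np.float64(368.5379302474771), np.float64(-22.3849660947196))
```

View pics/w1.png

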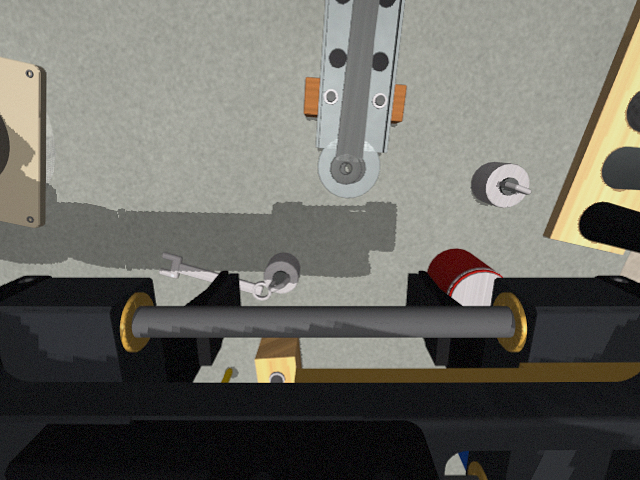

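The wrist view shows the plate's round end centred near (349,168), with the upper eye at about (347,168). I'll go closer.

```bash
python3 -m jog '[0.03,0.07,-0.25,0,0,0,1, 0.03,0.07,-0.25,0,0,0,1, 0.03,0.07,-0.25,0,0,0,1, 0.03,0.07,-0.25,0,0,0,1, 0.03,0.07,-0.25,0,0,0,1, 0.03,0.07,-0.25,0,0,0,1, 0.03,0.07,-0.25,0,0,0,1]'
python3 - <<'E'
from h import *
im,d,K,k1,T=grab('wrist'); np.savez('w2.npz',im=im,d=d,K=K,k1=k1,T=T); print(T[:3,3])
u,v=map(int,proj((.545,.07,.086),K,k1,T)); print(u,v)
x0,y0=max(0,min(u-100,440)),max(0,min(v-75,330)); c=im[y0:y0+150,x0:x0+200]; print(x0,y0); cv2.imwrite('pics/w2.png',cv2.resize(c,None,fx=4,fy=4,interpolation=cv2.INTER_CUBIC))
E
```

```text
clock: 2.23
eef_pos: [0.5429, 0.0619, 0.1937]
tcp_rot: [[-0.213, 0.977, 0.0], [0.977, 0.213, 0.001], [0.001, 0.001, -1.0]]
wrist_force: [-0.1, 0.3, 0.6]
opening: 0.0872
[0.52702444 0.13216394 0.35649803]
327 226
227 151
```

View pics/w2.png

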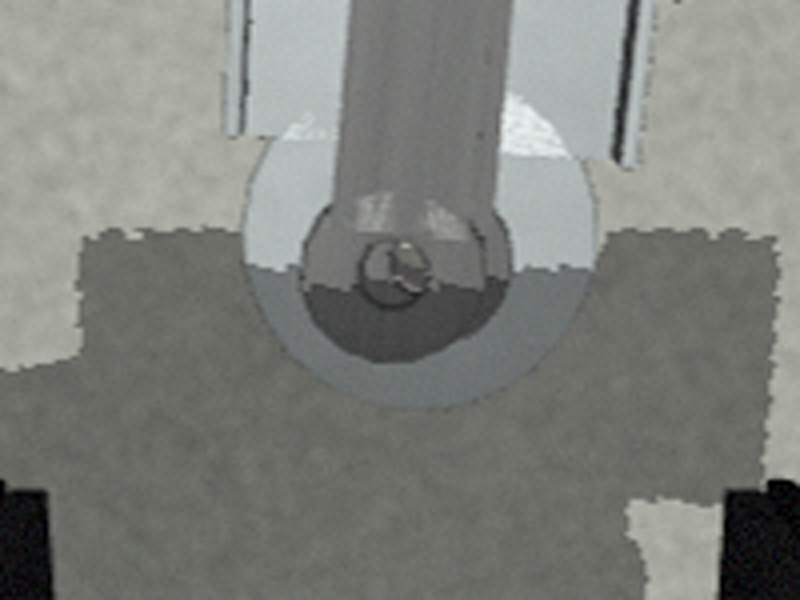

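Run:
```python
from h import *
t=np.load('w2.npz'); A=(t['K'],float(t['k1']),t['T']); f=lambda u,v,z: onplane((227+u/4,151+v/4),z,*A)
def circ(P):
    P=np.array(P); M=np.c_[2*P[:,:2],np.ones(len(P))]; s=np.linalg.lstsq(M,(P[:,:2]**2).sum(1),rcond=None)[0]; return s[:2],np.sqrt(s[2]+s[:2]@s[:2])
print('plate',circ([f(*p,.046) for p in [(245,240),(597,240),(421,410),(285,343),(555,346),(262,305),(582,300)]]))
print('uphole',f(395,274,.086),circ([f(*p,.086) for p in [(360,274),(432,272),(395,309),(395,241)]]))
print('upouter L',f(302,265,.086),f(391,362,.080)); print('lowR',f(511,250,.072))
# rivet from top and link directions
for z,a,b in [(.086,(347,60),(337,160)),(.086,(513,60),(502,160)),(.060,(232,20),(228,130)),(.060,(653,20),(635,160))]:
    p=f(*a,z);q=f(*b,z); print('dir',np.degrees(np.arctan2(*(p-q)[:2][::1])))
t=np.load('top0.npz'); B=(t['K'],float(t['k1']),t['T'])
print('top rivet',onplane((75+197/3.5,225+158/3.5),.091,*B),'stub?',onplane((75+78/3.5,225+174/3.5),.080,*B),'uphole top',onplane((75+607/3.5,225+124/3.5),.086,*B))
P=circ([onplane((75+u/3.5,225+v/3.5),.046,*B) for u,v in [(693,115),(622,37),(622,191),(677,165),(677,65)]]);print('plate top',P)
d=np.load('w2.npz')['d']; 
for uv in [(327,195),(300,205),(345,220)]: print(uv,bydepth(uv,d[uv[1],uv[0]],*A))
```

```text
plate (array([0.54908453, 0.07569286]), np.float64(0.04086783540922659))
uphole [0.54242278 0.07528986 0.086     ] (array([0.54269076, 0.07509381]), np.float64(0.007259945851910594))
upouter L [0.5234353 0.0730668 0.086    ] [0.54607397 0.05512514 0.08      ]
lowR [0.56639529 0.08279667 0.072     ]
dir -6.117829690945657
dir -7.379424793460251
dir -8.517252526630385
dir -7.796183004701258
top rivet [0.51848842 0.27212603 0.091     ] stub? [0.50861019 0.33486638 0.08      ] uphole top [0.54108402 0.07268669 0.086     ]
plate top (array([0.54642849, 0.07439763]), np.float64(0.04050696727469732))
(327, 195) [0.53907391 0.09509907 0.08560583]
(300, 205) [0.51833684 0.07525943 0.04620753]
(345, 220) [0.55792527 0.07827034 0.08609616]
```

```bash
python3 -m jog '[-0.047,-0.51,0,0,0,0,1, -0.047,-0.51,0,0,0,0,1, -0.047,-0.51,0,0,0,0,1, -0.047,-0.51,0,0,0,0,1, -0.047,-0.51,0,0,0,0,1, -0.047,-0.51,0,0,0,0,1, -0.047,-0.51,0,0,0,0,1, -0.047,-0.51,0,0,0,0,1, -0.047,-0.51,0,0,0,0,1, -0.047,-0.51,0,0,0,0,1]'
python3 - <<'E'
from h import *
im,d,K,k1,T=grab('wrist'); np.savez('w3.npz',im=im,d=d,K=K,k1=k1,T=T); print(T[:3,3])
u,v=map(int,proj((.515,-.246,.1035),K,k1,T)); print(u,v)
x0,y0=u-100,v-75; c=im[y0:y0+150,x0:x0+200]; print(x0,y0); cv2.imwrite('pics/w3.png',cv2.resize(c,None,fx=4,fy=4,interpolation=cv2.INTER_CUBIC))
m=(np.abs(np.array([[bydepth((i,j),d[j,i],K,k1,T)[2] for i in range(x0,x0+200)] for j in range(y0,y0+150)])-.1035)<.004)&(c.max(2).astype(int)-c.min(2)<40)
n,l,s,ce=cv2.connectedComponentsWithStats(m.astype(np.uint8)); 
for i in range(1,n):
    if s[i,4]>60: print(s[i],onplane(ce[i]+[x0,y0],.1035,K,k1,T))
E
```

```text
clock: 3.12
eef_pos: [0.5152, -0.2459, 0.196]
tcp_rot: [[-0.21, 0.978, 0.004], [0.978, 0.21, -0.0], [-0.001, 0.004, -1.0]]
wrist_force: [-0.1, 0.2, 0.5]
opening: 0.087
[ 0.49896429 -0.175392    0.35872531]
322 239
222 164
[ 88  68  22  23 382] [ 0.5139738  -0.24914834  0.1035    ]
```

View pics/w3.png

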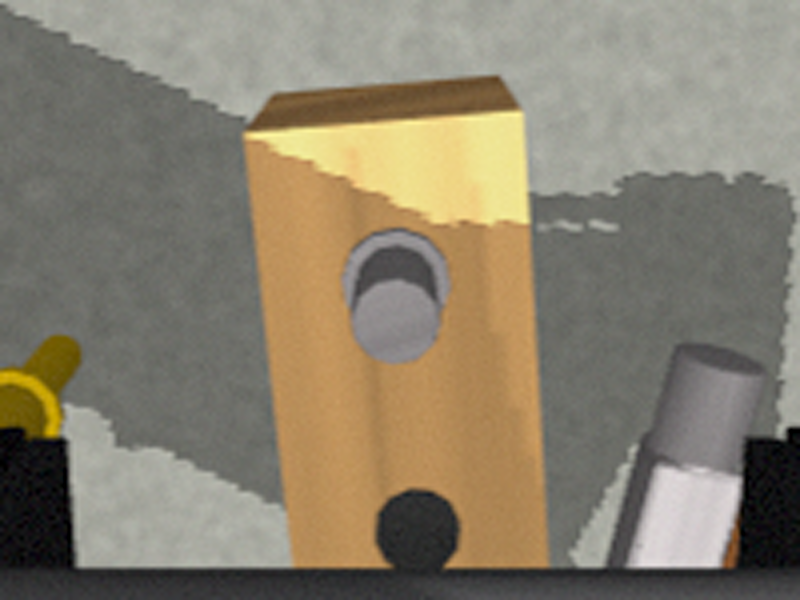

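```bash
python3 -m jog '[-0.002,-0.0035,-0.12,0,0,0,1, -0.002,-0.0035,-0.16,0,0,0,1, -0.002,-0.0035,-0.18,0,0,0,1, -0.002,-0.0035,-0.2,0,0,0,1, -0.002,-0.0035,-0.2,0,0,0,1, -0.002,-0.0035,-0.2,0,0,0,1, -0.002,-0.0035,-0.2,0,0,0,1]'; python3 -m jog '[0,0,0,0,0,0,0.5,0,0,0,0,0,0,0.3,0,0,0,0,0,0,0.1,0,0,0,0,0,0,0.1,0,0,0,0,0,0,0.1,0,0,0,0,0,0,0.1,0,0,0,0,0,0,0.1,0,0,0,0,0,0,0.1,0,0,0,0,0,0,0.1,0,0,0,0,0,0,0.1]' 35
```

```text
clock: 3.75
eef_pos: [0.516, -0.2462, 0.0782]
tcp_rot: [[-0.213, 0.977, 0.007], [0.977, 0.213, -0.001], [-0.003, 0.007, -1.0]]
wrist_force: [-0.4, 0.5, 0.6]
opening: 0.0867
clock: 4.58
eef_pos: [0.516, -0.2462, 0.0781]
tcp_rot: [[-0.213, 0.977, 0.007], [0.977, 0.213, -0.001], [-0.003, 0.007, -1.0]]
wrist_force: [-0.4, -0.2, -0.4]
opening: 0.0284
```

```bash
python3 -m jog '[0,0,-0.002,0,0,0,0.1,0,0,-0.002,0,0,0,0.1,0,0,-0.002,0,0,0,0.1,0,0,-0.002,0,0,0,0.1,0,0,-0.002,0,0,0,0.1,0,0,-0.002,0,0,0,0.1]' 35
```

```text
clock: 5.08
eef_pos: [0.5155, -0.2463, 0.0767]
tcp_rot: [[-0.213, 0.977, 0.006], [0.977, 0.213, -0.001], [-0.002, 0.006, -1.0]]
wrist_force: [-2.9, -0.0, -1.3]
opening: 0.0168
```

```bash
python3 -m jog '[0,0,0.02,0,0,0,0.1,0,0,0.04,0,0,0,0.1,0,0,0.07,0,0,0,0.1,0,0,0.11,0,0,0,0.1,0,0,0.15,0,0,0,0.1,0,0,0.19,0,0,0,0.1,0,0,0.2,0,0,0,0.1,0,0,0.2,0,0,0,0.1]' 35
python3 -m jog '[0.047,0.44,0,0,0,0,0.1, 0.047,0.44,0,0,0,0,0.1, 0.047,0.44,0,0,0,0,0.1, 0.047,0.44,0,0,0,0,0.1, 0.047,0.44,0,0,0,0,0.1, 0.047,0.44,0,0,0,0,0.1, 0.047,0.44,0,0,0,0,0.1, 0.047,0.44,0,0,0,0,0.1, 0.047,0.44,0,0,0,0,0.1, 0.047,0.44,0,0,0,0,0.1]'
python3 - <<'E'
from h import *
im,d,K,k1,T=grab('wrist'); np.savez('w4.npz',im=im,d=d,K=K,k1=k1,T=T); print(T[:3,3])
x0,y0=222,140; c=im[y0:y0+150,x0:x0+200]; cv2.imwrite('pics/w4.png',cv2.resize(c,None,fx=4,fy=4,interpolation=cv2.INTER_CUBIC))
o=arm.get_obs(); print(o['wrist_force'],o['wrist_torque'])
E
```

```text
clock: 5.75
eef_pos: [0.5171, -0.2465, 0.2]
tcp_rot: [[-0.213, 0.977, 0.011], [0.977, 0.213, -0.004], [-0.006, 0.01, -1.0]]
wrist_force: [0.3, -1.1, -0.9]
opening: 0.0171
clock: 6.58
eef_pos: [0.545, 0.0165, 0.1993]
tcp_rot: [[-0.213, 0.977, 0.01], [0.977, 0.213, -0.004], [-0.006, 0.009, -1.0]]
wrist_force: [0.3, 0.3, -0.5]
opening: 0.0173
[0.52770356 0.0875282  0.36162553]
[-0.03228591 -0.68343573 -1.52231327] [-0.0548695  -0.11256921 -0.03687471]
```

View pics/w4.png

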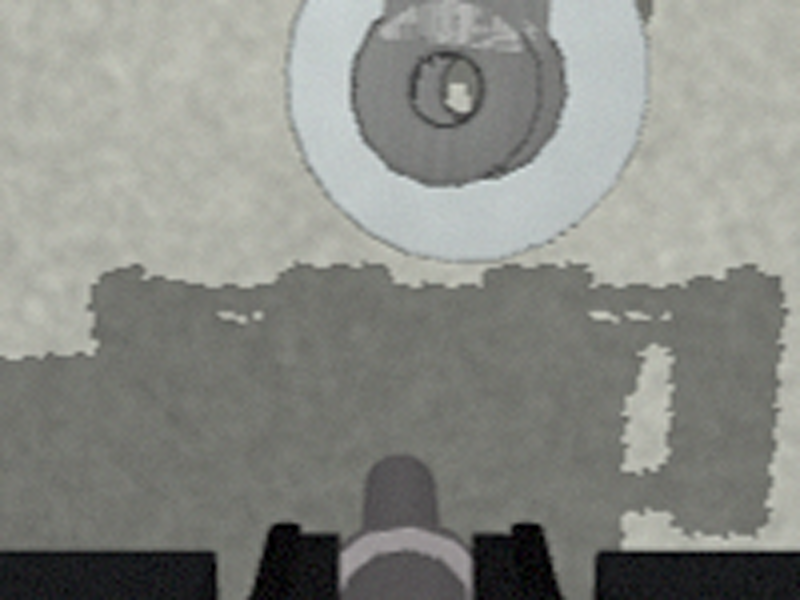

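Run:
```python
from h import *
t=np.load('w4.npz'); A=(t['K'],float(t['k1']),t['T']); f=lambda u,v,z: onplane((222+u/4,140+v/4),z,*A)
def circ(P):
    P=np.array(P); M=np.c_[2*P[:,:2],np.ones(len(P))]; s=np.linalg.lstsq(M,(P[:,:2]**2).sum(1),rcond=None)[0]; return s[:2],np.sqrt(s[2]+s[:2]@s[:2])
print('plate',circ([f(*p,.046) for p in [(287,85),(650,85),(475,262),(335,200),(600,205),(300,145),(637,145)]]))
print('uphole',circ([f(*p,.086) for p in [(409,89),(483,89),(446,127),(446,52)]]))
print('uouter',circ([f(*p,.086) for p in [(352,90),(540,90),(445,186),(375,150),(515,155)]]))
print('lowR',f(567,85,.072),f(553,130,.072),f(520,172,.072))
o=arm.get_obs(); R=np.array(o['tcp_rot']);p=np.array(o['eef_pos'])
for a in (-.004,-.002,0,.002,.004):
    out=[]
    for zz,r in ((.0567,.004),(.0507,.006)):
        th=np.linspace(0,6.28,60); q=np.array([proj(p+R@[a+r*np.cos(x),r*np.sin(x),zz],*A) for x in th]); q=(q-[222,140])*4
        out.append((q[:,1].min().round(1),q[:,0].min().round(),q[:,0].max().round()))
    q=np.array([proj(p+R@[a+.012*np.cos(x),.012*np.sin(x),.0027],*A) for x in th]); q=(q-[222,140])*4
    print(a,out,'collar',q[:,1].min().round(),q[:,0].min().round(),q[:,0].max().round())
print('tip',p+R@[0,0,.0567])
```

```text
plate (array([0.54900419, 0.07599671]), np.float64(0.0414985680119568))
uphole (array([0.54199216, 0.07503922]), np.float64(0.007361415673494578))
uouter (array([0.54218868, 0.07478623]), np.float64(0.01875258057541514))
lowR [0.56733482 0.08076778 0.072     ] [0.56671419 0.07110246 0.072     ] [0.56196094 0.0610245  0.072     ]
-0.004 [(np.float64(459.9), np.float64(380.0), np.float64(427.0)), (np.float64(459.8), np.float64(368.0), np.float64(440.0))] collar 532.0 314.0 494.0
-0.002 [(np.float64(448.7), np.float64(380.0), np.float64(427.0)), (np.float64(448.3), np.float64(368.0), np.float64(440.0))] collar 517.0 314.0 494.0
0 [(np.float64(437.5), np.float64(380.0), np.float64(427.0)), (np.float64(436.8), np.float64(368.0), np.float64(440.0))] collar 503.0 314.0 495.0
0.002 [(np.float64(426.3), np.float64(380.0), np.float64(427.0)), (np.float64(425.3), np.float64(368.0), np.float64(440.0))] collar 488.0 314.0 495.0
0.004 [(np.float64(415.0), np.float64(380.0), np.float64(427.0)), (np.float64(413.7), np.float64(368.0), np.float64(440.0))] collar 474.0 313.0 495.0
tip [0.54568087 0.01570971 0.14270837]
```

Wrist camera measurements, all in the same frame:

| Item | Position (m) |
|---|---|
| Pin tip | (0.546, 0.012) |
| Upper eye | (0.542, 0.075) |
| Lower eye | about (0.548, 0.0755) |
| Boss | (0.549, 0.076) |

I'll go over the upper eye and level the tool.

```bash
python3 -m jog '[-0.0052,0.04,0,0.0013,0.0032,0,0.1, -0.0052,0.08,0,0.0013,0.0032,0,0.1, -0.0052,0.104,0,0.0013,0.0032,0,0.1, -0.0052,0.104,-0.03,0.0013,0.0032,0,0.1, -0.0052,0.104,-0.06,0.0013,0.0032,0,0.1, -0.0052,0.104,-0.075,0.0013,0.0032,0,0.1, -0.0052,0.104,-0.075,0.0013,0.0032,0,0.1, -0.0052,0.104,-0.075,0.0013,0.0032,0,0.1]'
python3 - <<'E'
from h import *
im,d,K,k1,T=grab('wrist'); np.savez('w5.npz',im=im,d=d,K=K,k1=k1,T=T); print(T[:3,3])
x0,y0=260,190; c=im[y0:y0+100,x0:x0+130]; cv2.imwrite('pics/w5.png',cv2.resize(c,None,fx=6,fy=6,interpolation=cv2.INTER_CUBIC))
o=arm.get_obs(); print(o['wrist_force'],o['wrist_torque'])
E
```

```text
clock: 7.3
eef_pos: [0.542, 0.0774, 0.1544]
tcp_rot: [[-0.21, 0.978, -0.001], [0.978, 0.21, 0.0], [0.0, -0.001, -1.0]]
wrist_force: [-0.1, 0.1, -1.1]
opening: 0.0169
[0.52655178 0.14784744 0.31718861]
[ 0.6840553  -0.25730447 -1.11053372] [-0.00903548 -0.07305514  0.03219747]
```

View pics/w5.png

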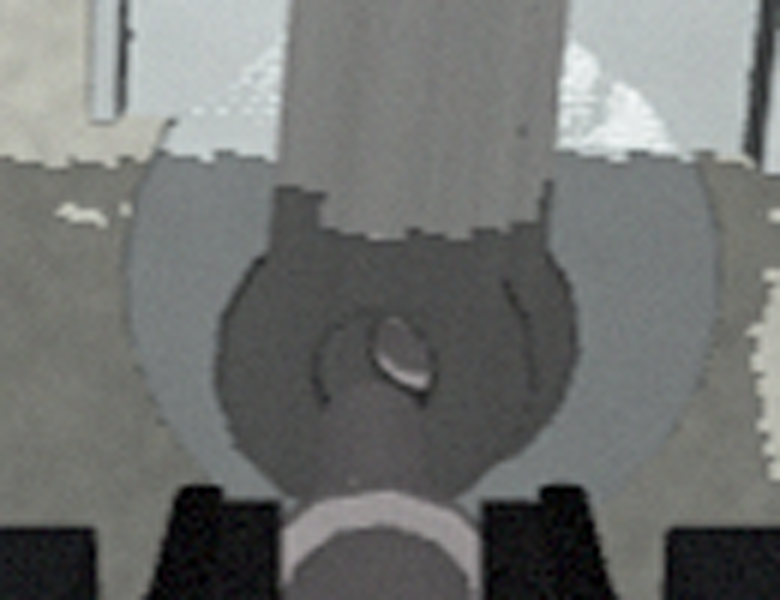

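The nose sits about 12 mm over the upper eye (hole centre about u=376, nose about u=375). I'll descend by feel.

```bash
python3 -m jog '[0,0.0012,-0.008,0,0,0,0.1, 0,0.0012,-0.016,0,0,0,0.1, 0,0.0012,-0.019,0,0,0,0.1, 0,0.0012,-0.021,0,0,0,0.1]'
python3 -m jog '[0,0,-0.0015,0,0,0,0.1, 0,0,-0.003,0,0,0,0.1, 0,0,-0.0045,0,0,0,0.1, 0,0,-0.006,0,0,0,0.1, 0,0,-0.006,0,0,0,0.1]'
```

```text
clock: 7.68
eef_pos: [0.5423, 0.0784, 0.1422]
tcp_rot: [[-0.21, 0.978, 0.0], [0.978, 0.21, 0.0], [0.0, 0.0, -1.0]]
wrist_force: [0.1, -0.1, -0.9]
opening: 0.0173
clock: 8.1
eef_pos: [0.5422, 0.0784, 0.1384]
tcp_rot: [[-0.21, 0.978, 0.0], [0.978, 0.21, 0.0], [0.0, 0.0, -1.0]]
wrist_force: [0.2, -0.1, -0.0]
opening: 0.0169
```

```bash
python3 -m jog '[0,0,-0.0015,0,0,0,0.1, 0,0,-0.003,0,0,0,0.1, 0,0,-0.0045,0,0,0,0.1, 0,0,-0.006,0,0,0,0.1, 0,0,-0.0075,0,0,0,0.1, 0,0,-0.009,0,0,0,0.1, 0,0,-0.009,0,0,0,0.1]'
```

```text
clock: 8.68
eef_pos: [0.5421, 0.0783, 0.1328]
tcp_rot: [[-0.21, 0.978, -0.0], [0.978, 0.21, 0.0], [0.0, -0.0, -1.0]]
wrist_force: [-0.6, 0.4, -0.8]
opening: 0.0173
```

```bash
python3 -m jog '[0.002,0.0003,0,0,0,0,0.1, 0.004,0.0006,0,0,0,0,0.1, 0.006,0.0008,0,0,0,0,0.1, 0.008,0.0011,0,0,0,0,0.1, 0.01,0.0014,0,0,0,0,0.1, 0.01,0.0014,0,0,0,0,0.1]'
python3 -m jog '[0,0,-0.0015,0,0,0,0.1, 0,0,-0.003,0,0,0,0.1, 0,0,-0.0045,0,0,0,0.1, 0,0,-0.006,0,0,0,0.1, 0,0,-0.0075,0,0,0,0.1, 0,0,-0.0075,0,0,0,0.1]'
```

```text
clock: 9.18
eef_pos: [0.5483, 0.0792, 0.1327]
tcp_rot: [[-0.21, 0.978, -0.0], [0.978, 0.21, 0.0], [0.0, -0.0, -1.0]]
wrist_force: [-1.8, 0.6, -0.4]
opening: 0.0172
clock: 9.68
eef_pos: [0.5482, 0.0792, 0.128]
tcp_rot: [[-0.21, 0.978, -0.0], [0.978, 0.21, 0.0], [0.0, -0.0, -1.0]]
wrist_force: [-0.7, -0.2, -0.5]
opening: 0.0171
```

```bash
python3 -m jog '[0,0,-0.0015,0,0,0,0.1, 0,0,-0.003,0,0,0,0.1, 0,0,-0.0045,0,0,0,0.1, 0,0,-0.006,0,0,0,0.1, 0,0,-0.0075,0,0,0,0.1, 0,0,-0.009,0,0,0,0.1, 0,0,-0.009,0,0,0,0.1]'
```

```text
clock: 10.27
eef_pos: [0.5481, 0.0792, 0.1224]
tcp_rot: [[-0.21, 0.978, -0.001], [0.978, 0.21, 0.0], [0.0, -0.001, -1.0]]
wrist_force: [-1.4, 0.2, -1.4]
opening: 0.0175
```

```bash
python3 -m jog '[0.001,0.0001,0,0,0,0,0.1, 0.0016,0.0002,-0.0015,0,0,0,0.1, 0.0016,0.0002,-0.003,0,0,0,0.1, 0.0016,0.0002,-0.0045,0,0,0,0.1, 0.0016,0.0002,-0.006,0,0,0,0.1, 0.0016,0.0002,-0.0075,0,0,0,0.1, 0.0016,0.0002,-0.009,0,0,0,0.1, 0.0016,0.0002,-0.009,0,0,0,0.1]'
```

```text
clock: 10.93
eef_pos: [0.5491, 0.0793, 0.1168]
tcp_rot: [[-0.21, 0.978, -0.001], [0.978, 0.21, 0.0], [0.0, -0.001, -1.0]]
wrist_force: [-0.6, 0.0, -0.7]
opening: 0.0173
```

```bash
python3 -m jog '[0,0,-0.0015,0,0,0,0.1, 0,0,-0.003,0,0,0,0.1, 0,0,-0.0045,0,0,0,0.1, 0,0,-0.006,0,0,0,0.1, 0,0,-0.0075,0,0,0,0.1, 0,0,-0.009,0,0,0,0.1, 0,0,-0.009,0,0,0,0.1]'
python3 -m jog '[0,0,-0.0015,0,0,0,0.1, 0,0,-0.003,0,0,0,0.1, 0,0,-0.0045,0,0,0,0.1, 0,0,-0.006,0,0,0,0.1, 0,0,-0.006,0,0,0,0.1]'
```

```text
clock: 11.52
eef_pos: [0.549, 0.0793, 0.1112]
tcp_rot: [[-0.21, 0.978, -0.001], [0.978, 0.21, 0.0], [0.0, -0.001, -1.0]]
wrist_force: [-0.4, -0.7, -0.8]
opening: 0.0172
clock: 11.93
eef_pos: [0.549, 0.0793, 0.1074]
tcp_rot: [[-0.21, 0.978, -0.001], [0.978, 0.21, 0.0], [0.0, -0.001, -1.0]]
wrist_force: [-0.4, 0.4, -1.6]
opening: 0.017
```

Free and true. I'll continue to 3 mm short of seating, then finish slowly.

```bash
python3 -m jog '[0,0,-0.002,0,0,0,0.1, 0,0,-0.004,0,0,0,0.1, 0,0,-0.006,0,0,0,0.1, 0,0,-0.008,0,0,0,0.1, 0,0,-0.01,0,0,0,0.1, 0,0,-0.012,0,0,0,0.1, 0,0,-0.014,0,0,0,0.1, 0,0,-0.016,0,0,0,0.1, 0,0,-0.018,0,0,0,0.1, 0,0,-0.018,0,0,0,0.1]'
python3 -m jog '[0,0,-0.001,0,0,0,0.1, 0,0,-0.002,0,0,0,0.1, 0,0,-0.003,0,0,0,0.1, 0,0,-0.003,0,0,0,0.1]'
```

```text
clock: 12.77
eef_pos: [0.5489, 0.0792, 0.0963]
tcp_rot: [[-0.21, 0.978, -0.001], [0.978, 0.21, 0.0], [0.001, -0.001, -1.0]]
wrist_force: [-1.3, 0.1, -1.6]
opening: 0.017
clock: 13.1
eef_pos: [0.5489, 0.0792, 0.0944]
tcp_rot: [[-0.21, 0.978, -0.001], [0.978, 0.21, 0.0], [0.001, -0.001, -1.0]]
wrist_force: [-1.9, 0.6, -1.3]
opening: 0.017
```

```bash
python3 -m jog '[0,0,-0.0007,0,0,0,0.1, 0,0,-0.0014,0,0,0,0.1, 0,0,-0.002,0,0,0,0.1, 0,0,-0.002,0,0,0,0.1]'
python3 -m jog '[0,0,-0.0005,0,0,0,0.1, 0,0,-0.001,0,0,0,0.1, 0,0,-0.001,0,0,0,0.1]'
```

```text
clock: 13.43
eef_pos: [0.5488, 0.0792, 0.0931]
tcp_rot: [[-0.21, 0.978, -0.001], [0.978, 0.21, 0.0], [0.001, -0.001, -1.0]]
wrist_force: [-1.3, -0.6, -1.1]
opening: 0.0173
clock: 13.68
eef_pos: [0.549, 0.0792, 0.0927]
tcp_rot: [[-0.21, 0.978, -0.001], [0.978, 0.21, 0.0], [0.001, -0.001, -1.0]]
wrist_force: [-1.4, -0.1, 1.6]
opening: 0.0167
```

```bash
python3 -m jog '[0,0,-0.0005,0,0,0,0.1, 0,0,-0.0008,0,0,0,0.1]'
```

```text
clock: 13.85
eef_pos: [0.5493, 0.0793, 0.0926]
tcp_rot: [[-0.21, 0.978, -0.0], [0.978, 0.21, 0.0], [0.0, -0.0, -1.0]]
wrist_force: [-3.4, -1.1, 5.1]
opening: 0.0174
```

The collar is on the link: 5 N up, with z stopped at the predicted 0.0927. Now I'll release and retreat.

```bash
python3 -m jog '[0,0,0.0003,0,0,0,0.25,0,0,0.0003,0,0,0,0.4,0,0,0.0003,0,0,0,0.6,0,0,0.0003,0,0,0,0.6,0,0,0.0003,0,0,0,0.6,0,0,0.0003,0,0,0,0.6,0,0,0.0003,0,0,0,0.6,0,0,0.0003,0,0,0,0.6]'
python3 -m jog '[0,0,0.02,0,0,0,0.6,0,0,0.04,0,0,0,0.6,0,0,0.08,0,0,0,0.6,0,0,0.14,0,0,0,0.6,0,-0.05,0.19,0,0,0,0.6,0,-0.1,0.19,0,0,0,0.6,0,-0.1,0.19,0,0,0,0.6,0,-0.1,0.19,0,0,0,0.6]'
python3 - <<'E'
from h import *
im,d,K,k1,T=grab('wrist'); P=proj((.549,.076,.1195),K,k1,T); u,v=map(int,P)
x0,y0=u-100,max(0,v-75); c=im[y0:y0+150,x0:x0+200]
s,ds,K2,k2,T2=grab('scene'); c2=s[120:240,310:430]
o=np.zeros((600,800,3),np.uint8); o[:375,:500]=cv2.resize(c,(500,375)); o[:300,500:]=cv2.resize(c2,(300,300)); o[375:,:300]=cv2.resize(grab('top')[0],(300,225)); cv2.imwrite('pics/fin.png',o)
Z=np.array([[np.r_[i,j,bydepth((i,j),d[j,i],K,k1,T)] for i in range(x0,x0+200)] for j in range(y0,y0+150)]).reshape(-1,5)
h=Z[(Z[:,4]>.112)&(Z[:,4]<.13)&(np.hypot(Z[:,2]-.549,Z[:,3]-.076)<.03)]; print(len(h),np.median(h[:,4]),h[:,2:4].mean(0)); print(arm.get_obs()['opening'],arm.get_obs()['clock'])
E
```

```text
clock: 14.52
eef_pos: [0.5493, 0.0793, 0.0927]
tcp_rot: [[-0.21, 0.978, -0.0], [0.978, 0.21, 0.0], [0.0, -0.0, -1.0]]
wrist_force: [-0.4, -0.2, -0.6]
opening: 0.0514
clock: 15.18
eef_pos: [0.5497, 0.0173, 0.2083]
tcp_rot: [[-0.207, 0.978, 0.002], [0.978, 0.207, -0.001], [-0.001, 0.001, -1.0]]
wrist_force: [0.7, -0.7, -0.1]
opening: 0.0525
470 0.12013225240380365 [0.54860052 0.07602499]
0.05204593051455379 15.3333
```

View pics/fin.png

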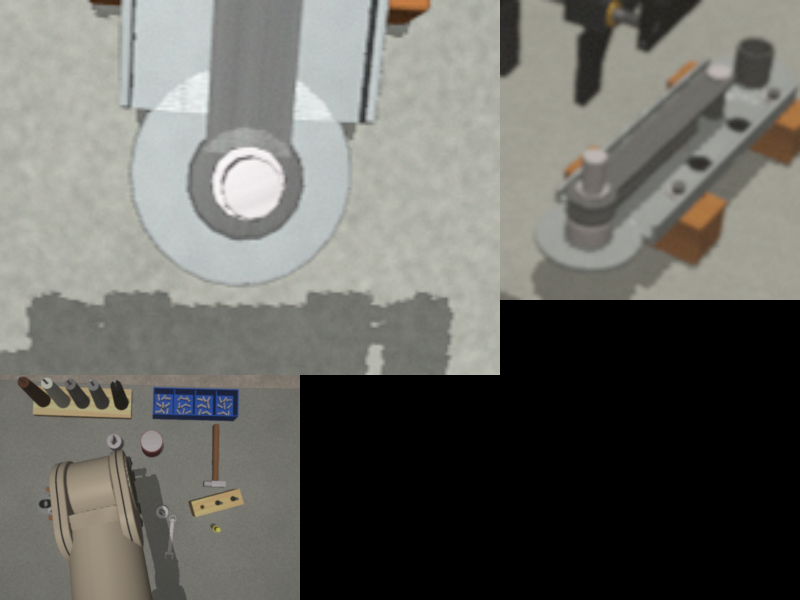

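The wrist crop shows the pin's head at (250,183), concentric with the aligned eyes. The scene crop shows the collar lying on the upper link at (593,193). The head top measures 0.120 against 0.1195 expected. The bench things in view haven't moved.

```bash
python3 -c "
from workcell import arm
print(arm.job_done())"
```

```text
the job is handed in; nothing more can be done
None
```

The pin is through both links and the boss, its collar is on the upper link, and the gripper is released and clear. I handed the job in at about 15 s on the robot's clock.

- **Threading:** I drew the pin from the block's end hole and entered the upper eye, which was about 6.8 mm off line. I carried that link across with about 2 N, then went through the lower eye (about 1 mm off) and down through the boss. The readings between moves never showed more than about 3.5 N sideways, and about 5 N upward when the collar seated.
- **Last checks:** The head top measured 120.1 mm against 119.5 mm expected. The head centre was at (0.5486, 0.0760) against the boss at (0.549, 0.076), so the pin is seated and upright. The punches, yellow look-alike and other bench items visible in the last pictures looked undisturbed.
- **Disagreement:** The top and wrist cameras differed by 2–4 mm. I worked from the wrist camera throughout, and the pin went in without binding.

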